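Clamp a sample vial with a torque-limiting knob

TASK

Clamp the small sample vial for decapping: gently grip it and stand it upright on the clamp's plate between the V-block and the jaw and let go of it, then turn the round knob clockwise until the jaw has pressed the vial into the V and the knob's slip clutch clicks. Stop after one to three clicks, never turn the clutch on past three or click it backwards, and leave the vial clamped upright without disturbing the other things on the bench.

Things in the scene. Friction and masses are not known exactly. Their poses are not given: they have to be found in the camera images.
- vial: amber glass sample vial, black screw cap, closed; 23 mm diameter (cap 21 mm), 51 mm tall, cap = top 11 mm, 18 to 31 g; the only vial, standing on the worktop. Origin: centre of its underside, z up along it. May be gripped from above by cap and shoulder with 20 to 40 N
- clamp: bench vial clamp, bolted down: aluminium plate 84 x 250 x 12 mm (x, y, z), its centre 8 mm toward -y of the origin. Origin: underside of the plate, on its centre line. Along it from +y to -y: V-block, sliding jaw, gear housing (58 x 60 mm, centred at y = -85 mm, top 50 mm above the worktop) with the knob on top
- v_block (a point): middle of the top of the steel V-block, 50 mm wide in x, from y = +57 to +100 mm in the clamp frame, top 36 mm above the worktop; its V is 140 degrees wide, vertical, and opens toward -y. Axes as the clamp's
- jaw_track (a point): fixed point on the plate's top, clamp frame (0, +20, 12) mm, in the track of the jaw (steel, rubber face, 44 mm wide, top 36 mm above the worktop). The jaw slides to +y, 12 mm per rad of clockwise knob turn (drag 0.10 N m), and holds when the knob is let go. It starts 14 to 34 mm short of touching a vial seated in the V; where it stands is not reported
- seat (a point): on the plate's top (12 mm above the worktop), the point where the centre of the vial's underside lies when the vial is fully in the V; clamp frame (0, +60, 12) mm, axes those of the clamp (+y into the V). The vial may be set down up to 8 mm short of it (toward -y); the jaw pushes it home
- knob_top (a point): centre of the knob's top face: round, black, finely fluted, 43 mm diameter, 29 mm tall, axis vertical, top 87 mm above the worktop; grip at 30 to 60 N from above in any direction, regrip at will. Below it a steel flange, 54 mm diameter, top 57 mm above the worktop (keep fingertips above), turns with the jaw drive. The index line on the knob leaves the mark on the flange when the clutch slips
- knob (a joint): slip of the clutch: angle of the knob relative to its flange, rad; 0 at the start, unchanged while the clutch holds, grows as it slips clockwise seen from above, negative the other way. While turning it slips at 0.36 N m, falling to 0.08 N m and rising again with each click (0.35 rad). If the hand pauses, the load felt is only 0.1 to 0.15 N m above that of free turning
- timer: bystander: white bench timer, 64 x 64 x 18 mm, origin at the centre of its underside
- forceps: bystander: steel locking forceps lying flat, 61 x 133 x 6 mm, origin at the centre of the underside
- notebook: bystander: dark notebook lying flat, 212 x 152 x 15 mm, origin at the centre of the underside
- beaker: bystander: glass beaker, 54 mm diameter, 67 mm tall, origin at the centre of its underside
- tape_roll: bystander: roll of label tape lying flat, 72 mm diameter, 19 mm tall, origin at the centre of its underside
- flask: bystander: conical flask, 65 mm diameter, 101 mm tall, origin at the centre of its underside
- tube_rack: bystander: empty tube rack, 70 x 166 x 62 mm, origin at the centre of its underside
Mind the look-alikes: they are no part of the job. What is shaped like the vial but blue is not meant.

How it is judged:
By the outcome, as a careful person would: the job done as asked, in the order asked, and still so for the second after the job is handed in, with the robot touching nothing.
It also fails if it takes over 67 s, if anything falls off the work surface, if the arm or the gripper's body presses on something with over 40 N, if the wrist force passes 120 N, or if a joint passes its speed limit or range.

ROBOT

A 6-joint arm with a two-finger parallel gripper is mounted at the origin on the work surface; the furniture and walls round the work are solid. World frame = base frame: x ahead of the robot, y to its left, z up, the work surface at z = 0. Lengths are in mm, angles in rad, forces in N, time in s.
With the tool pointing down it reaches from about 300 to 775 mm from the base axis. Payload 14.6 kg.
Tool frame: the origin (TCP) lies between the finger pads; the fingertips stand manip.tip_reach ahead of it and the grasp point (between the pads) lies 5 mm behind it (manip.tip_reach is the distance from the TCP to the fingertips, in mm); z points along the fingers, y is the line along which they close (so a half turn about z gives the same grasp; the last joint's range is limited). The gripper opens to 94 mm and grips with 3 to 60 N. Pads are 16 mm wide; open, the fingers measure 119 mm over their backs; the gripper's body (75 mm by 177 mm) begins 78 mm behind the grasp point.
Start: joints at [1.135, 0.3, 1.521, -0, 1.321, -0.067], TCP at [198.27, 513.009, 219.446] pointing down, gripper open.
Joint ranges: [-3.03, 3.03], [-0.79, 2.21], [0.23, 2.52], [-1.04, 4.18], [0, 3.07], [-2.55, 2.55]. Speed limits (rad/s): [2.22, 2.22, 2.57, 3.14, 3.14, 3.14].

INTERFACE

Orientations are given as [roll, pitch, yaw] about the fixed x, y, z axes, in that order (R = Rz(yaw) Ry(pitch) Rx(roll)).
In Python, from cell import manip gives the robot as it stands. The module is installed in compiled form; this text tells all that it offers.
- The arm moves only by the shell command python3 -m creep 'ROWS' [FORCE]. ROWS is JSON, a list of rows, each a list of 3 entries, a list of its own where there are three numbers: the opening, from -1 (shut) to 1 (fully open), then the shift along the tool's x, y, z in cm, then the turn about the tool's z in units of 5 degrees (1.0 is 5 degrees). In form: [[grip, [tx, ty, tz], roll], ...]. A call has 1 to 12 rows; each row is the pose to reach, as a shift and turn from the pose commanded when the call began, along the tool's axes at that moment; what a row does not reach only later rows make up. A row lasts 1/10 s, in which the tool goes at most 50 mm and 8.59 degrees, less where a joint would pass 70% of its speed; a pose out of reach is approached as far as the arm can. A call with a gripper value outside its range is refused whole. The fingers move at their own pace and stop on an object; FORCE is the grip in N (left out, the last holds). Time passes only in rows, so rows that repeat a pose let the fingers close. It gives the time, the measured TCP pose, the force, the opening and the grip force at its end, in the units of the state.
- manip.read_state(): the state, without advancing time (a new reading comes with each control period).
- manip.camera(name): name is "scene" or "top" or "wrist"; returns the picture (400x640x3 uint8, red, green, blue); there is no depth.
- manip.camera_params(name): a dict with "fovy" (degrees; the focal length in pixels is half the picture's height over the tangent of half this angle, whatever the lens; pixels are square), "cx", "cy" (the principal point, pixels), "origin" and "attitude" of the camera in the world. Camera axes: x right, y down, z forward; pixel columns grow to the right and rows downward; lengths in mm; the calibration is good to about 2 mm. A picture is of the moment at which its call begins: read the wrist's pose just before it. camera_params takes no time and is no camera call; for the wrist camera it gives the pose at the moment of the call.
- manip.sign_off(): hands the job in; it is judged then, once.
The state is a dict: "clock": time; "joints": joint angles; "qd": joint speeds; "effort": joint torques, N m; "eef_pos": TCP position; "eef_rot": TCP orientation; "wrist_force": force on the tool from outside, world axes, zero at the start; "moment": the same for the moment, N m; "finger_gap": finger opening in mm; "finger_force": force on a finger pad.
Only numpy, scipy, OpenCV 4.12 (cv2) and the standard library are available. Lean on these libraries where they do the work, as an engineer would, in place of code of your own. Each camera call takes 0.05 s, during which the arm holds its last target. There are 200 camera calls.

## Working session

There is one attempt and no reset: what is moved stays moved. The work goes in short steps, Python scripts to look and compute and a shell command to move; the robot and the scene stay as the last step left them, time stands still between calls to the robot, and variables do not carry over. Pictures are saved under pics/ and viewed, at most 10 in all, crops included, and the job is handed in when it is done.

```bash
mkdir -p pics; cat > h.py <<'E'
import numpy as np, cv2
from cell import manip
def snap(n,f):
    p=manip.camera_params(n); im=manip.camera(n); cv2.imwrite(f'pics/{f}.png',im[:,:,::-1]); np.save(f'pics/{f}.npy',p,allow_pickle=True); return im,p
E
python3 - <<'E'
from h import *
print(manip.read_state()); print(manip.tip_reach)
for n in("scene","top","wrist"):
    im,p=snap(n,n+'0'); print(n,p)
a=cv2.imread('pics/scene0.png');b=cv2.imread('pics/top0.png')
E
```

```text
{'clock': 0.0, 'joints': array([ 1.13539744e+00,  3.00466922e-01,  1.52158298e+00, -2.43103480e-05,
        1.32069461e+00, -6.65830019e-02]), 'qd': array([-0.00111785,  0.00191387,  0.00035913,  0.00063179,  0.00037189,
       -0.00011273]), 'effort': array([-2.60705401e-04, -5.31807518e+01, -3.52745819e+01,  7.08202645e-02,
        2.43411079e-02, -1.21746898e-04]), 'eef_pos': array([198.17651783, 512.79108096, 218.88780968]), 'eef_rot': array([-3.14044178e+00, -5.31427799e-05,  2.77278277e+00]), 'wrist_force': array([-0.07201747, -0.26585472,  1.02783962]), 'moment': array([-0.01299705, -0.02198215,  0.05669698]), 'finger_force': 0.0, 'finger_gap': 94.18859668096525}
14.0
scene {'fovy': 55.11228893443123, 'cx': 327.20576558722587, 'cy': 201.60993374468364, 'origin': array([-377.90046558, -353.47890133,  787.61460165]), 'attitude': array([-2.24539438, -0.00730065, -1.11986224])}
top {'fovy': 56.92605294035794, 'cx': 323.0276410985307, 'cy': 201.79517968382945, 'origin': array([ 370.33969821,   57.59409071, 1103.24895434]), 'attitude': array([-3.07258955,  0.00377921, -1.56139485])}
wrist {'fovy': 60.88716998545196, 'cx': 319.9766928345061, 'cy': 207.02542987780168, 'origin': array([133.18997524, 538.3485594 , 383.97506004]), 'attitude': array([2.89661565e+00, 1.77975333e-03, 1.20080882e+00])}
```

View pics/top0.png

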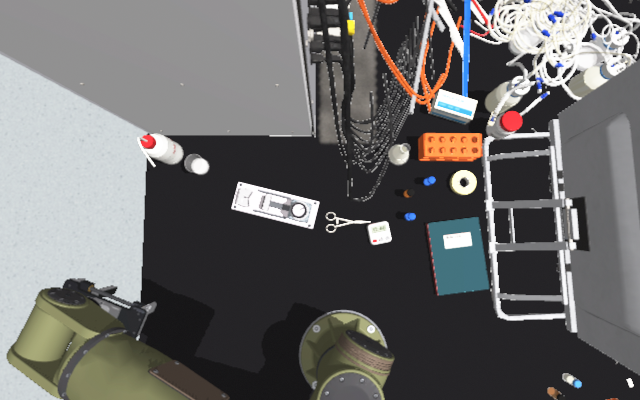

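View pics/scene0.png

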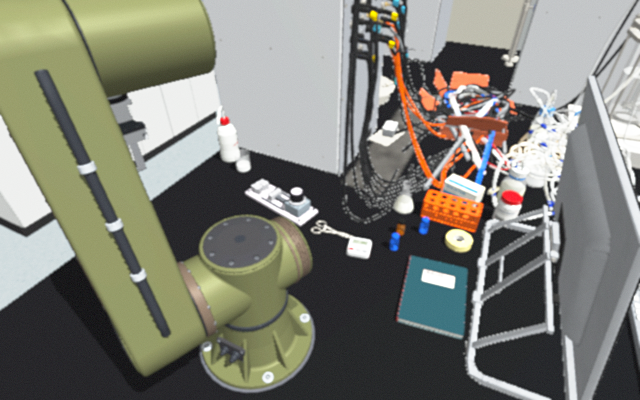

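The top view shows the clamp with its knob at about (299,210) and the V-block at its left end near (250,195). The amber vial is near (408,193), with blue look-alikes at (429,181) and (410,216). In the scene view the vial is near (401,231).

```bash
cat >> h.py <<'E'
from scipy.spatial.transform import Rotation as Ro
def ray(p,u,v):
    f=200/np.tan(np.radians(p['fovy'])/2); R=Ro.from_euler('xyz',p['attitude']).as_matrix()
    return np.array(p['origin']), R@np.array([(u-p['cx'])/f,(v-p['cy'])/f,1.])
def onz(p,u,v,z):
    o,d=ray(p,u,v); return o+d*(z-o[2])/d[2]
def proj(p,X):
    f=200/np.tan(np.radians(p['fovy'])/2); R=Ro.from_euler('xyz',p['attitude']).as_matrix()
    c=R.T@(np.array(X)-p['origin']); return c[:2]/c[2]*f+[p['cx'],p['cy']]
def tri(obs):
    A=np.zeros((3,3));b=np.zeros(3)
    for p,u,v in obs:
        o,d=ray(p,u,v); d/=np.linalg.norm(d); M=np.eye(3)-np.outer(d,d); A+=M;b+=M@o
    X=np.linalg.solve(A,b); return X,[np.linalg.norm(np.cross(X-ray(p,u,v)[0],ray(p,u,v)[1]/np.linalg.norm(ray(p,u,v)[1]))) for p,u,v in obs]
def load(f): return cv2.imread(f'pics/{f}.png'), np.load(f'pics/{f}.npy',allow_pickle=True).item()
E
python3 - <<'E'
from h import *
a,p=load('top0')
for n,u,v,z in [('vial',408,193,40),('blue1',429,181,40),('blue2',410,216,40),('knob',299,210,87),('vblock',250,195,36),('c1',240,183,12),('c2',232,208,12),('c3',319,202,12),('c4',312,228,12),('timer',379,233,18),('forc',347,222,6),('rackc',451,146,60),('flask',399,154,50),('tape',463,182,19)]: print(n,onz(p,u,v,z).round())
s,ps=load('scene0')
for n,im in(('top',a),('scene',s)):
    h=cv2.cvtColor(im,cv2.COLOR_BGR2HSV); m=cv2.inRange(h,(3,120,40),(18,255,200)); 
    k,_,st,c=cv2.connectedComponentsWithStats(m)
    print(n,[(st[i].tolist(),c[i].round(1).tolist()) for i in range(1,k) if 370<c[i][0]<430 and 150<c[i][1]<260])
st=manip.read_state(); T=st['eef_pos']; w=manip.camera_params('wrist'); R=Ro.from_euler('xyz',st['eef_rot'])
print(R.as_matrix().round(3), R.inv().apply(w['origin']-T).round(1))
E
```

```text
vial [ 472. -183.   40.]
blue1 [ 507. -244.   40.]
blue2 [ 405. -188.   40.]
knob [417. 128.  87.]
vblock [462. 275.  36.]
c1 [500. 310.  12.]
c2 [425. 332.  12.]
c3 [445.  74.  12.]
c4 [368.  94.  12.]
timer [ 355. -102.   18.]
forc [387.  -9.   6.]
rackc [ 606. -302.   60.]
flask [ 583. -156.   50.]
tape [ 508. -350.   19.]
top [([403, 190, 8, 8, 38], [405.7, 193.9])]
scene [([421, 150, 5, 11, 11], [422.9, 155.0]), ([415, 152, 2, 4, 4], [415.2, 153.5]), ([417, 157, 1, 2, 2], [417.0, 157.5]), ([418, 160, 1, 1, 1], [418.0, 160.0]), ([419, 163, 2, 3, 3], [419.3, 164.0]), ([426, 162, 2, 4, 4], [426.5, 163.5]), ([421, 167, 2, 3, 3], [421.3, 168.0]), ([428, 167, 1, 1, 1], [428.0, 167.0]), ([423, 171, 4, 6, 8], [424.5, 173.9]), ([395, 223, 11, 13, 92], [400.4, 228.5])]
[[-0.933  0.361 -0.   ]
 [ 0.361  0.933 -0.001]
 [ 0.    -0.001 -1.   ]] [  69.8    0.2 -165. ]
```

View pics/wrist0.png

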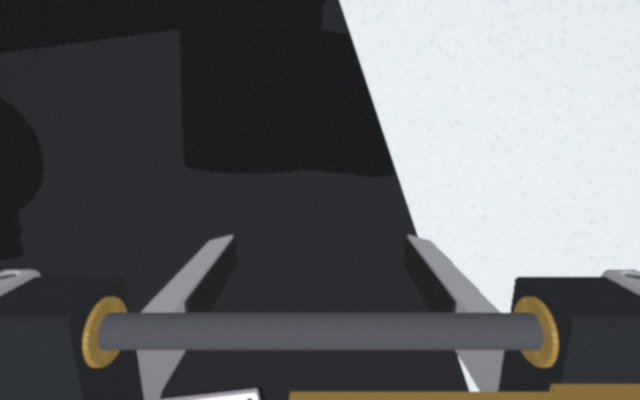

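The wrist image shows the fingers framing the area below the TCP, and the clamp's corner just entering at the bottom near (210,395). I'll go over the vial.

```bash
python3 -m creep '[[0.1,[-50.7,-55,4],0],[0.1,[-50.7,-55,4],0],[0.1,[-50.7,-55,4],0],[0.1,[-50.7,-55,4],0],[0.1,[-50.7,-55,4],0],[0.1,[-50.7,-55,4],0],[0.1,[-50.7,-55,4],0],[0.1,[-50.7,-55,4],0],[0.1,[-50.7,-55,4],0],[0.1,[-50.7,-55,4],0],[0.1,[-50.7,-55,4],0],[0.1,[-50.7,-55,4],0]]' 25
python3 -m creep '[[0.1,[0,0,0],0]]'
python3 -c "
from cell import manip; print(manip.read_state())"
```

```text
clock: 1.35
eef_pos: [418.5, -46.5, 187.4]
eef_rot: [3.141, 0.0, 2.772]
wrist_force: [0.9, 1.2, 0.1]
finger_gap: 51.8
finger_force: 0.0
clock: 1.45
eef_pos: [419.1, -48.6, 186.9]
eef_rot: [-3.141, -0.0, 2.767]
wrist_force: [-0.9, 0.7, -0.1]
finger_gap: 51.8
finger_force: 0.0
{'clock': 1.45, 'joints': array([-2.01906932e-01,  4.42756439e-02,  1.90029369e+00, -6.42387917e-04,
        1.19752644e+00, -1.39832924e+00]), 'qd': array([ 0.10462782, -0.04559444,  0.05009609,  0.01624663,  0.01836037,
        0.10286774]), 'effort': array([ -3.93668845, -34.26029921, -35.0396204 ,  -0.23586541,
        -0.16797198,  -1.63926546]), 'eef_pos': array([419.08620545, -48.58308939, 186.87733629]), 'eef_rot': array([-3.14091714e+00, -3.93086746e-04,  2.76745290e+00]), 'wrist_force': array([-0.90212729,  0.65607847, -0.08112808]), 'moment': array([-0.00569601, -0.01464107,  0.01668249]), 'finger_force': 0.0, 'finger_gap': 51.76649334472297}
```

```bash
python3 -m creep '[[0.1,[-9.8,-10.6,0],0],[0.1,[-9.8,-10.6,0],0],[0.1,[-9.8,-10.6,0],0],[0.1,[-9.8,-10.6,0],0],[0.1,[-9.8,-10.6,0],0],[0.1,[-9.8,-10.6,0],0]]'
python3 -c "
from h import *
im,p=snap('wrist','w1'); print(p)"
```

```text
clock: 2.05
eef_pos: [471.2, -177.3, 187.3]
eef_rot: [3.141, -0.0, 2.774]
wrist_force: [-1.0, 0.1, -0.2]
finger_gap: 51.3
finger_force: 0.0
{'fovy': 60.88716998545196, 'cx': 319.9766928345061, 'cy': 207.02542987780168, 'origin': array([ 406.15890082, -152.07464535,  352.39740701]), 'attitude': array([2.89701541e+00, 5.92998973e-04, 1.20168959e+00])}
```

View pics/w1.png

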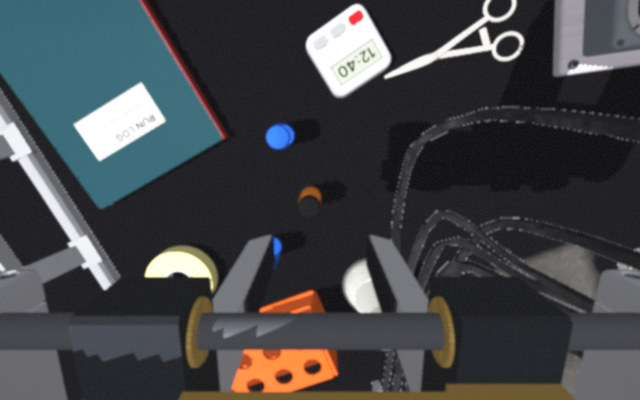

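The amber vial's body is at about (311,190) with its black cap at (309,208). It stands upright between the fingers, with the blue ones at (280,136) and (275,247). Next I'll correct and take a second, lower view.

```bash
python3 -c "
from h import *
a,p=load('w1'); print(onz(p,309,208,51),onz(p,311,190,15)); cv2.imwrite('pics/w1c.png',cv2.resize(a[170:230,280:340],None,fx=8,fy=8,interpolation=2))"
python3 -m creep '[[0.1,[0,0,5],0],[0.1,[0,0,5],0],[0.1,[0,0,5],0]]'
python3 -c "
from h import *
im,p=snap('wrist','w2'); 
for n in ('w1','w2'):
    a,p=load(n); h=cv2.cvtColor(a,cv2.COLOR_BGR2HSV)
    m=cv2.inRange(h,(5,120,60),(18,255,255)); k,_,st,c=cv2.connectedComponentsWithStats(m)
    print(n,[(st[i].tolist(),c[i].round(1).tolist()) for i in range(1,k) if st[i][4]>20 and abs(c[i][0]-315)<60])
a,p=load('w2'); cv2.imwrite('pics/w2c.png',cv2.resize(a[150:270,250:400],None,fx=5,fy=5,interpolation=2)); print(p['origin'],proj(p,(472,-183,51)))"
```

```text
[ 473.48857272 -189.0634008    51.        ] [ 464.83541758 -184.70180408   15.        ]
clock: 2.4
eef_pos: [471.3, -177.8, 138.1]
eef_rot: [3.142, -0.001, 2.774]
wrist_force: [-0.6, -0.2, 0.8]
finger_gap: 51.9
finger_force: 0.0
w1 [([298, 186, 24, 17, 241], [310.2, 193.0]), ([258, 289, 67, 25, 1033], [295.8, 303.8]), ([231, 349, 108, 45, 3876], [283.6, 369.6])]
w2 [([294, 196, 28, 21, 350], [308.8, 204.8]), ([230, 349, 111, 45, 4429], [286.8, 372.2])]
[ 406.41988255 -152.52795084  303.25850108] [314.01100811 218.8320402 ]
```

View pics/w2c.png

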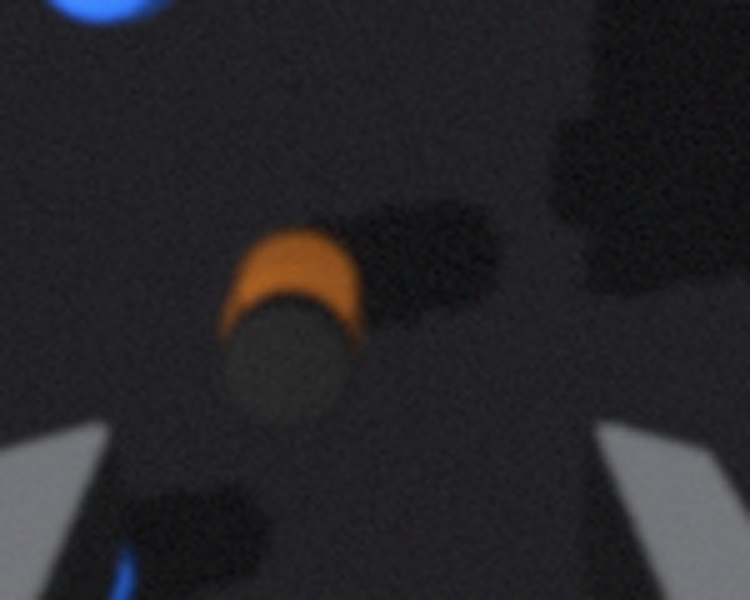

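The crop shows the cap disc centred at about (307.6,222) in w2 pixels, with the amber body's base edge at about (309.5,196). The fingers straddle the vial off-centre.

```bash
python3 -c "
from h import *
_,p1=load('w1');_,p2=load('w2');_,s=load('scene0');_,t=load('top0')
print(onz(p1,309,208,51),onz(p2,307.6,222,51))
b=onz(p2,309.5,196,0); print('base edge',b, 'w1',onz(p1,310.5,186,0))
print(tri([(p1,309,208),(p2,307.6,222)]),tri([(p2,307.6,222),(s,401,222.)]))
for X in [(472,-188,0),(472,-188,51),(472,-188,40)]: print(proj(s,X),proj(t,X),proj(p2,X))
R=Ro.from_euler('xyz',manip.read_state()['eef_rot']);st=manip.read_state();print(st['eef_pos'])
"
```

```text
[ 473.48857272 -189.0634008    51.        ] [ 472.58309681 -188.54624547   51.        ]
base edge [ 463.64404733 -185.10952071    0.        ] w1 [ 463.27258359 -185.07287793    0.        ]
(array([ 478.81666332, -191.96507008,   27.1946779 ]), [np.float64(0.02228070200920272), np.float64(0.022280702009166622)]) (array([ 474.29408013, -188.47722552,   42.10074589]), [np.float64(1.4378926546435264), np.float64(1.4378926546436188)])
[399.30585292 232.87204632] [406.61382278 194.09090138] [309.91845852 205.42312538]
[401.49399159 220.07193562] [410.57496924 192.49072825] [307.97912872 221.07881681]
[401.01152832 222.89423541] [409.68864105 192.84877574] [308.45681618 217.22257358]
[ 471.93260795 -178.17462415  139.10234421]
```

```bash
python3 -m creep '[[0.1,[-0.53,-0.94,2],0],[0.1,[-0.53,-0.94,5],0],[0.1,[-0.53,-0.94,7.5],0],[0.1,[-0.53,-0.94,9.0],0],[0.1,[-0.53,-0.94,9.6],0],[0.1,[-0.53,-0.94,9.6],0],[-0.8,[-0.53,-0.94,9.6],0],[-0.8,[-0.53,-0.94,9.6],0],[-0.8,[-0.53,-0.94,9.6],0],[-0.8,[-0.53,-0.94,9.6],0],[-0.8,[-0.53,-0.94,9.6],0],[-0.8,[-0.53,-0.94,9.6],0]]' 28
```

```text
clock: 3.65
eef_pos: [473.2, -189.3, 41.8]
eef_rot: [-3.142, 0.001, 2.773]
wrist_force: [-0.2, -0.2, 4.8]
finger_gap: 22.0
finger_force: 28.0
```

```bash
python3 -m creep '[[-0.8,[0,0,-4],0],[-0.8,[0,0,-9],0],[-0.8,[2.4,5,-13],1.6],[-0.8,[4.4,9,-15],3.2],[-0.8,[6.5,13.3,-15],4.8],[-0.8,[8.5,17.5,-15],6.4],[-0.8,[10.6,21.8,-15],8.0],[-0.8,[12.8,26.2,-15],9.6],[-0.8,[14.9,30.6,-15],11.2],[-0.8,[16.5,33.9,-15],12.8],[-0.8,[18,36.9,-15],14.4],[-0.8,[18,36.9,-15],16]]'
python3 -m creep '[[-0.8,[0,0,0],0.46],[-0.8,[0,0,0],0.46],[-0.8,[0,0,0],0.46]]'
python3 -c "
from h import *
im,p=snap('wrist','v1');print(p['origin'],p['attitude'],manip.read_state()['eef_pos'])"
```

```text
clock: 4.85
eef_pos: [437.4, 222.5, 191.2]
eef_rot: [-3.141, -0.0, 1.443]
wrist_force: [0.2, 0.5, 0.6]
finger_gap: 22.6
finger_force: 28.0
clock: 5.15
eef_pos: [438.1, 219.6, 191.3]
eef_rot: [-3.141, 0.0, 1.408]
wrist_force: [0.3, 1.1, 0.1]
finger_gap: 22.2
finger_force: 28.0
[449.78203703 288.89899407 356.27553787] [ 2.89575307e+00  1.92230508e-04 -1.64163212e-01] [438.15500697 219.47764794 191.32549972]
```

View pics/v1.png

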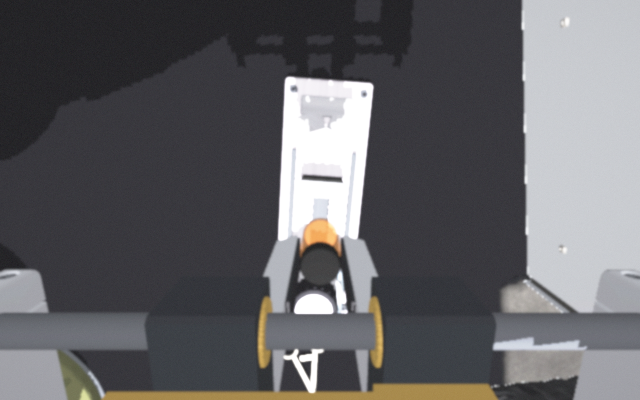

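The wrist view shows the plate's +y end with corners at about (287,79) and (372,84), the V-block near (325,100–130), the jaw edge near (322,178), and the vial held upright at (320,250). I'll get a second view from 5 cm back with roll corrected, then zoom in.

```bash
python3 -m creep '[[-0.8,[-3,0,3],0.8],[-0.8,[-5,0,5],0.8],[-0.8,[-5,0,5],0.8],[-0.8,[-5,0,5],0.8]]'
python3 -c "
from h import *
im,p=snap('wrist','v2');print(p['origin'],p['attitude'],manip.read_state()['eef_pos'])
a,_=load('v1'); b,_=load('v2')
a=a[60:250,260:400]; b=b[0:190,260:400]
f=lambda x: cv2.resize(cv2.convertScaleAbs(255*(x/255.)**2.5),None,fx=2.85,fy=3.1,interpolation=2)
cv2.imwrite('pics/vv.png',np.hstack([f(a),f(b)])); print(f(a).shape)"
```

```text
clock: 5.6
eef_pos: [430.3, 170.3, 141.9]
eef_rot: [3.141, -0.0, 1.336]
wrist_force: [-0.2, -0.7, 0.7]
finger_gap: 22.6
finger_force: 28.0
[446.89432609 238.54250906 306.98600558] [ 2.89629955e+00 -4.24585692e-04 -2.36144224e-01] [430.63469934 170.82115008 142.36466724]
(589, 399, 3)
```

View pics/vv.png

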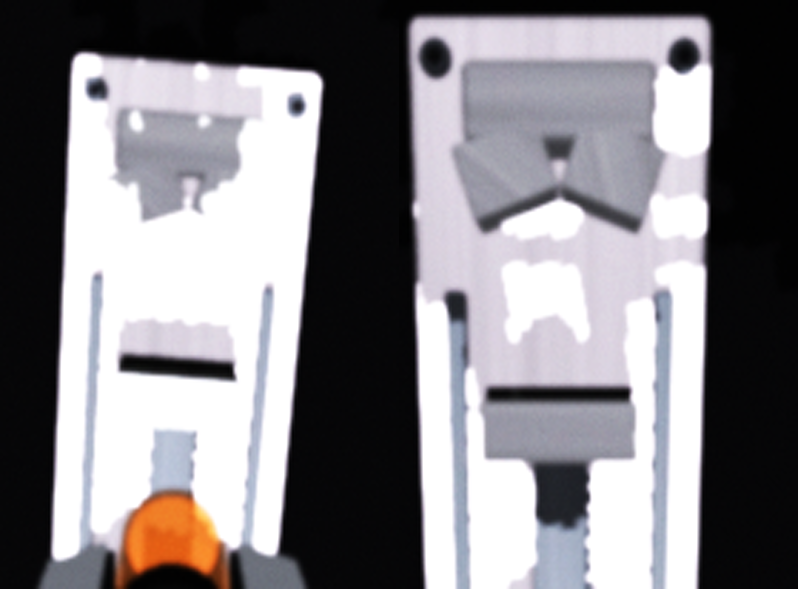

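In the v2 crop the plate corners, both bolt holes (272.6,18.4) and (360,18.1), the V with its apex near column 316.5, and the jaw's front face near row 128 are all clear. v1 has the holes at (293.7,88.7) and (363.9,93.9).

```bash
python3 -c "
from h import *
from scipy.ndimage import map_coordinates
H={}
for n,rows,hl in (('v1',range(85,200,3),[(293.7,88.7),(363.9,93.9)]),('v2',range(12,150,3),[(272.6,18.4),(360,18.1)])):
    a,p=load(n); g=cv2.cvtColor(a,cv2.COLOR_BGR2GRAY).astype(float)
    L=[];Rr=[]
    for r in rows:
        w=np.where(g[r,262:385]>110)[0]+262
        L.append(onz(p,w[0]-.5,r,12)[:2]);Rr.append(onz(p,w[-1]+.5,r,12)[:2])
    E=[]
    for c in range(300,350,5) if n=='v1' else range(275,362,5):
        w=np.where(g[:150,c]>110)[0]; E.append(onz(p,c,w[0]-.5,12)[:2])
    def fit(P):
        vx,vy,x,y=cv2.fitLine(np.array(P,np.float32),cv2.DIST_HUBER,0,.01,.01).ravel(); d=np.array([vx,vy]); return (d if d[1]>0 or abs(d[1])<.5 else -d),np.array([x,y])
    dl,ql=fit(L);dr,qr=fit(Rr);de,qe=fit(E)
    d=(dl+dr);d/=np.linalg.norm(d);x=np.array([d[1],-d[0]])
    mid=(ql@x+qr@x)/2; end=qe@d
    O=mid*x+(end-117)*d
    print(n,'width',(qr-ql)@x,'yaw L R E',[np.degrees(np.arctan2(v[1],v[0])).round(2) for v in(dl,dr,de)],'origin',O,'seat',O+60*d,'knob',O-85*d)
    h=[]
    for q in hl:
        u,v=np.round(q).astype(int); pat=g[v-6:v+7,u-6:u+7]; wt=np.clip(110-pat,0,None); yy,xx=np.mgrid[-6:7,-6:7]; h.append((p,u+(wt*xx).sum()/wt.sum(),v+(wt*yy).sum()/wt.sum()))
    H[n]=h; print([onz(*k,12).round(1) for k in h])
for i in(0,1): print('hole',tri([H['v1'][i],H['v2'][i]]))
a,p=load('v2'); _,t=load('top0')
j=[onz(p,260+(485-399)/2.85,402/3.1,36),onz(p,260+(633-399)/2.85,402/3.1,36)]; print('jaw front edge',j)
print('apex',onz(p,316.5,190/3.1,36), onz(p,316.5,200/3.1,12),'knob top view',onz(t,299,210,87))
print(manip.read_state()['eef_pos'],manip.read_state()['eef_rot'])
"
```

```text
v1 width 86.036896 yaw L R E [np.float32(76.33), np.float32(76.54), np.float32(-12.93)] origin [437.409   212.78719] seat [451.48126 271.11362] knob [417.4733  130.15808]
[array([429.3, 324. ,  12. ]), array([nan, nan, nan])]
v2 width 84.84298 yaw L R E [np.float32(76.01), np.float32(76.82), np.float32(-13.52)] origin [437.43152 212.25412] seat [451.52472 270.5755 ] knob [417.46616 129.63217]
[array([428.9, 324.4,  12. ]), array([495.9, 308.4,  12. ])]
hole (array([429.24017519, 323.77295453,  14.26169521]), [np.float64(0.20352230439837224), np.float64(0.20352230439840377)])
hole (array([nan, nan, nan]), [np.float64(nan), np.float64(nan)])
jaw front edge [array([423.12084013, 238.1875648 ,  36.        ]), array([462.33478399, 228.7509785 ,  36.        ])]
apex [454.68790676 281.45605721  36.        ] [454.80398266 282.89641779  12.        ] knob top view [417.25196592 128.13987609  87.        ]
[430.63469934 170.82115008 142.36466724] [ 3.14036101e+00 -8.41225465e-04  1.33651292e+00]<string>:23: RuntimeWarning: invalid value encountered in scalar divide
```

```bash
python3 -m creep '[[-0.8,[5,-0.15,0],0],[-0.8,[9.87,-0.28,0],0],[-0.8,[9.87,-0.28,0],0],[-0.8,[9.87,-0.28,3],0],[-0.8,[9.87,-0.28,6],0],[-0.8,[9.87,-0.28,7.5],0],[-0.8,[9.87,-0.28,8.0],0],[-0.8,[9.87,-0.28,8.0],0],[-0.8,[9.87,-0.28,8.0],0]]'
python3 -c "
from h import *
im,p=snap('wrist','v3')
print(manip.read_state()['eef_pos'],manip.read_state()['wrist_force'],manip.read_state()['eef_rot'])"
```

```text
clock: 6.55
eef_pos: [450.7, 267.6, 62.6]
eef_rot: [3.14, -0.001, 1.337]
wrist_force: [0.3, 0.1, 0.0]
finger_gap: 22.3
finger_force: 28.0
[450.729184   267.5535677   62.68416333] [ 0.37061484  0.09790587 -0.13757773] [ 3.14006694e+00 -1.26889751e-03  1.33669592e+00]
```

View pics/v3.png

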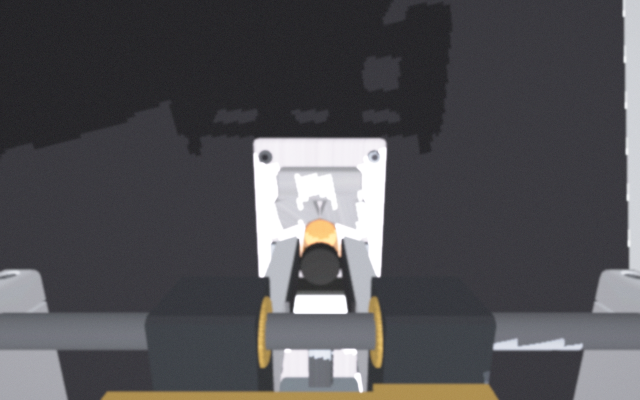

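The view shows the vial at (320,245) hanging centred in the V, whose apex is near (320,205), with no contact force. Next I'll lower it and feel for the plate.

```bash
python3 -m creep '[[-0.8,[0,0,0.3],0],[-0.8,[0,0,0.5],0],[-0.8,[0,0,0.65],0],[-0.8,[0,0,0.75],0],[-0.8,[0,0,0.8],0],[-0.8,[0,0,0.8],0]]'
python3 -m creep '[[-0.8,[0,0,0.04],0],[-0.8,[0,0,0.08],0],[-0.8,[0,0,0.08],0]]'
```

```text
clock: 7.2
eef_pos: [450.2, 267.3, 53.8]
eef_rot: [3.141, -0.0, 1.337]
wrist_force: [-2.5, -2.0, 4.7]
finger_gap: 22.3
finger_force: 28.0
clock: 7.5
eef_pos: [450.3, 267.4, 53.7]
eef_rot: [3.141, -0.001, 1.337]
wrist_force: [-4.6, -3.2, 15.1]
finger_gap: 22.1
finger_force: 28.0
```

```bash
python3 -m creep '[[-0.8,[0,0,-0.08],0],[0.1,[0,0,-0.08],0],[0.1,[0,0,-0.08],0],[0.1,[0,0,-0.08],0],[0.1,[0,0,-0.08],0],[0.1,[0,0,-2],0],[0.1,[0,0,-6],0],[0.1,[0,0,-10],0],[0.1,[0,0,-12],0],[0.1,[-5,0,-12],0],[0.1,[-7,0,-12],0],[0.1,[-7,0,-12],0]]'
python3 -c "
from h import *
im,p=snap('wrist','v4'); b,_=load('v4')
cv2.imwrite('pics/v4c.png',cv2.resize(b[0:400,200:440],None,fx=2,fy=1.5,interpolation=2))
print(p['origin'],manip.read_state()['eef_pos'])"
```

```text
clock: 8.7
eef_pos: [433.5, 197.5, 172.9]
eef_rot: [3.141, 0.0, 1.335]
wrist_force: [0.5, 0.1, -0.1]
finger_gap: 51.7
finger_force: 0.0
[450.16509954 265.71492876 337.90956895] [433.95898648 198.54718547 172.930553  ]
```

View pics/v4c.png

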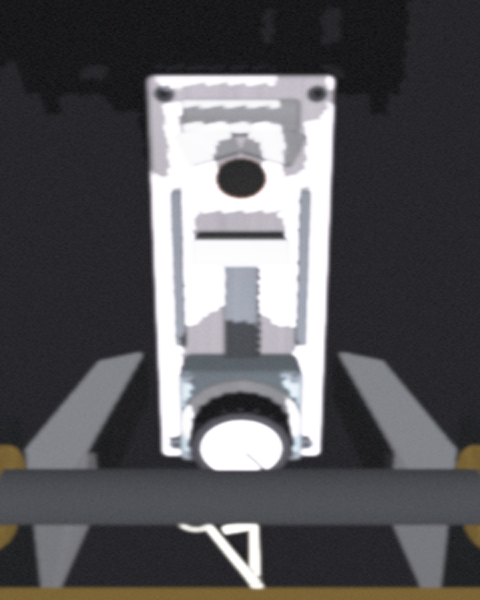

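The vial stands upright at about (320.5,119) in full-image pixels, free of the fingers and in line with the V. The jaw edge is at row ~157 and the knob at about (321,297).

```bash
python3 -m creep '[[0.5,[-4,0,0],-1.7],[0.5,[-7.06,0,0],-3.4],[0.5,[-7.06,0,0],-5.1],[0.5,[-7.06,0,0],-6.8],[0.5,[-7.06,0,0],-8.5],[0.5,[-7.06,0,0],-10.2],[0.5,[-7.06,0,0],-11.9],[0.5,[-7.06,0,0],-13.6],[0.5,[-7.06,0,0],-15.3],[0.5,[-7.06,0,0],-17],[0.5,[-7.06,0,0],-18.7],[0.5,[-7.06,0,0],-20.4]]'
python3 -m creep '[[0.5,[0,0,1.5],-1.6],[0.5,[0,0,1.5],-1.6],[0.5,[0,0,1.5],-1.6]]'
python3 -c "
from h import *
im,p=snap('wrist','k1'); st=manip.read_state()
print(p['origin'],st['eef_pos'],st['eef_rot'],st['joints'])
_,q=load('v4'); print('vial',onz(q,320.5,118.7,63),'knob v4',onz(q,320.5,296.7,87)); print('exp knob',proj(p,(417.4,129.9,87)))
b,_=load('k1'); cv2.imwrite('pics/k1c.png',cv2.resize(b[80:300,200:440],None,fx=3,fy=2.7,interpolation=2))"
```

```text
clock: 9.95
eef_pos: [417.8, 131.3, 172.5]
eef_rot: [3.142, -0.0, 3.124]
wrist_force: [0.5, 1.1, -0.6]
finger_gap: 70.3
finger_force: 0.0
clock: 10.25
eef_pos: [417.6, 131.0, 157.7]
eef_rot: [3.142, -0.001, -3.03]
wrist_force: [1.3, 0.3, -0.7]
finger_gap: 70.4
finger_force: 0.0
[348.37955733 123.31289468 322.74794151] [417.73875724 130.86533617 157.96411834] [ 3.14153686e+00  5.63993264e-05 -3.03037606e+00] [ 2.19852168e-01  1.15675299e-01  1.89603423e+00  5.45681373e-05
  1.12982101e+00 -1.46218404e+00]
vial [451.2226234  267.81878342  63.        ] knob v4 [418.21075351 131.32172739  87.        ]
exp knob [318.8142203 221.3080191]
```

View pics/k1c.png

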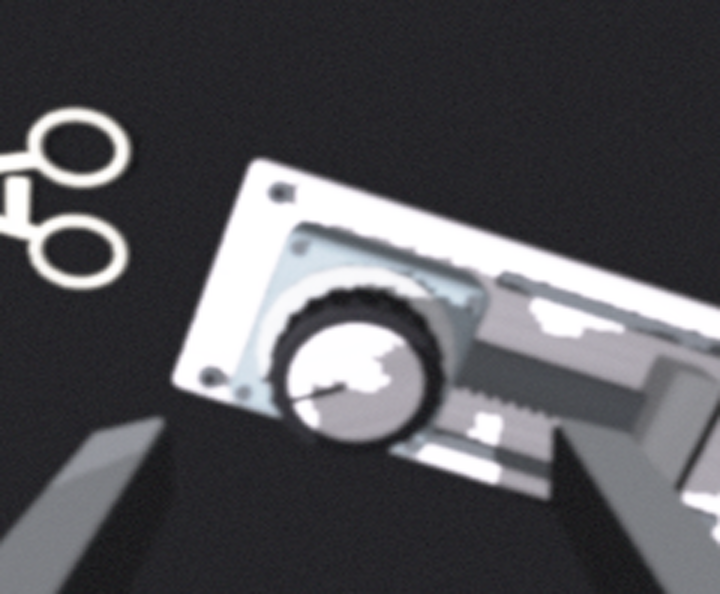

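The knob's top face is centred at about (319,221.5) in full-image pixels, matching the predicted (318.8,221.3). The index line points left toward (306,226). Next I'll go down and grip.

```bash
python3 -m creep '[[0.3,[0.04,-0.1,3],0],[0.3,[0.04,-0.1,6],0],[0.3,[0.04,-0.1,7.5],0],[0.3,[0.04,-0.1,8.1],0],[0.3,[0.04,-0.1,8.1],0],[-0.5,[0.04,-0.1,8.1],0],[-0.5,[0.04,-0.1,8.1],0],[-0.5,[0.04,-0.1,8.1],0],[-0.5,[0.04,-0.1,8.1],0],[-0.5,[0.04,-0.1,8.1],0]]' 50
python3 -c "
from h import *
s=manip.read_state();print(s['wrist_force'],s['moment'],s['joints'][5],s['eef_pos'],s['eef_rot'])"
```

```text
clock: 11.3
eef_pos: [417.6, 129.7, 77.3]
eef_rot: [3.141, 0.001, -3.027]
wrist_force: [-1.5, 2.1, 6.8]
finger_gap: 42.1
finger_force: 50.0
[-1.51217003  2.14194834  6.75467125] [ 0.40243675  0.21121574 -0.07033328] -1.4685366962453137 [417.64951647 129.68661611  77.33947144] [ 3.14116000e+00  1.41899975e-03 -3.02694604e+00]
```

```bash
cat > m.py <<'E'
from cell import manip
s=manip.read_state();print('Mz',s['moment'].round(3),'yaw',round(float(s['eef_rot'][2]),3),'j6',round(float(s['joints'][5]),3))
E
python3 -m creep '[[-0.5,[0,0,0],1],[-0.5,[0,0,0],2],[-0.5,[0,0,0],3],[-0.5,[0,0,0],4],[-0.5,[0,0,0],5],[-0.5,[0,0,0],6]]'; python3 m.py
python3 -m creep '[[-0.5,[0,0,0],1],[-0.5,[0,0,0],2],[-0.5,[0,0,0],3],[-0.5,[0,0,0],4],[-0.5,[0,0,0],5],[-0.5,[0,0,0],6]]'; python3 m.py
```

```text
clock: 11.9
eef_pos: [417.6, 129.6, 77.4]
eef_rot: [3.141, 0.001, 2.729]
wrist_force: [-1.0, 1.3, 6.8]
finger_gap: 42.2
finger_force: 50.0
Mz [0.079 0.282 0.088] yaw 2.729 j6 -0.941
clock: 12.5
eef_pos: [417.5, 129.5, 77.3]
eef_rot: [3.141, 0.001, 2.206]
wrist_force: [-1.6, -0.9, 8.3]
finger_gap: 42.3
finger_force: 50.0
Mz [-0.086  0.431  0.096] yaw 2.206 j6 -0.418
```

```bash
python3 -m creep '[[-0.5,[0,0,0],1],[-0.5,[0,0,0],2],[-0.5,[0,0,0],3],[-0.5,[0,0,0],4]]'|head -1; python3 m.py
for i in 1; do python3 -m creep '[[-0.5,[0,0,0],0.7],[-0.5,[0,0,0],1.4]]'|head -1; python3 m.py; python3 -m creep '[[-0.5,[0,0,0],0.7],[-0.5,[0,0,0],1.4]]'|head -1; python3 m.py; done
```

```text
clock: 12.9
Mz [-0.179  0.612  0.126] yaw 1.857 j6 -0.069
clock: 13.1
Mz [-0.25   0.627  0.158] yaw 1.736 j6 0.052
clock: 13.3
Mz [-0.149  0.757  0.114] yaw 1.613 j6 0.175
```

```bash
python3 -m creep '[[-0.5,[0,0,0],0.7],[-0.5,[0,0,0],1.4]]'|head -1; python3 m.py
python3 -m creep '[[-0.5,[0,0,0],0.8]]'|head -1; python3 m.py
python3 -m creep '[[-0.5,[0,0,0],0.8]]'|head -1; python3 m.py
python3 -m creep '[[-0.5,[0,0,0],0.8]]'|head -1; python3 m.py
```

```text
clock: 13.5
Mz [-0.152  0.815  0.077] yaw 1.491 j6 0.297
clock: 13.6
Mz [-0.182  0.81   0.109] yaw 1.421 j6 0.367
clock: 13.7
Mz [-0.172  0.825  0.16 ] yaw 1.351 j6 0.437
clock: 13.8
Mz [-0.191  0.826  0.321] yaw 1.282 j6 0.506
```

```bash
python3 -m creep '[[-0.5,[0,0,0],0.8]]'|head -1; python3 m.py
python3 -m creep '[[-0.5,[0,0,0],0.8]]'|head -1; python3 m.py
python3 -m creep '[[-0.5,[0,0,0],0.8]]'|head -1; python3 m.py
python3 -m creep '[[-0.5,[0,0,0],0.8]]'|head -1; python3 m.py
```

```text
clock: 13.9
Mz [-0.059  0.901  0.395] yaw 1.212 j6 0.576
clock: 14.0
Mz [-0.046  0.939  0.215] yaw 1.142 j6 0.646
clock: 14.1
Mz [-0.061  0.916  0.062] yaw 1.072 j6 0.716
clock: 14.2
Mz [-0.023  0.949  0.155] yaw 1.002 j6 0.786
```

```bash
python3 -m creep '[[-0.5,[0,0,0],0.8]]'|head -1; python3 m.py
python3 -m creep '[[-0.5,[0,0,0],0.8]]'|head -1; python3 m.py
python3 -m creep '[[-0.5,[0,0,0],0.8]]'|head -1; python3 m.py
python3 -m creep '[[-0.5,[0,0,0],0.8]]'|head -1; python3 m.py
python3 -m creep '[[-0.5,[0,0,0],0.8]]'|head -1; python3 m.py
```

```text
clock: 14.3
Mz [0.027 0.979 0.299] yaw 0.933 j6 0.855
clock: 14.4
Mz [-0.011  1.01   0.392] yaw 0.863 j6 0.925
clock: 14.5
Mz [0.046 1.03  0.257] yaw 0.793 j6 0.995
clock: 14.6
Mz [0.027 1.02  0.095] yaw 0.723 j6 1.065
clock: 14.7
Mz [0.068 1.077 0.11 ] yaw 0.653 j6 1.135
```

```bash
python3 -m creep '[[-0.5,[0,0,0],0],[0.3,[0,0,0],0],[0.3,[0,0,0],0],[0.3,[0,0,0],0],[0.3,[0,0,0],0],[0.3,[0,0,-3],0],[0.3,[0,0,-7],0],[0.3,[0,0,-11],0],[0.3,[0,0,-11],0],[0.3,[0,0,-11],0]]'
python3 -c "
from h import *
im,p=snap('wrist','e1');snap('scene','e2'); b,_=load('e1'); s,_=load('e2')
print(proj(p,(417.4,129.9,87)),proj(p,(451.5,270.8,63)))
cv2.imwrite('pics/e1c.png',np.hstack([cv2.resize(b[30:330,170:470],(500,500),interpolation=2),cv2.resize(s[150:300,240:330],(300,500),interpolation=2)]))"
```

```text
clock: 15.7
eef_pos: [417.3, 129.4, 186.7]
eef_rot: [3.141, -0.001, 0.656]
wrist_force: [0.3, 0.5, -1.1]
finger_gap: 61.4
finger_force: 0.0
[319.34737462 211.61054758] [204.49926208  66.2546617 ]
```

View pics/e1c.png

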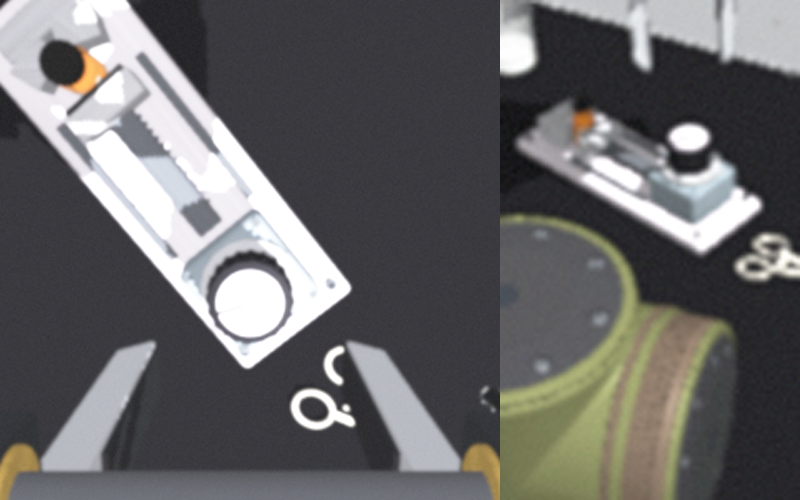

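The final view shows the vial's cap at about (209,67) in full-image pixels, standing in the V with the jaw against it. The scene crop shows it upright and the other things in place. My picture-viewing allowance is used up, so I'll check the cap position numerically from a second place.

```bash
python3 -m creep '[[0.3,[5,0,0],0],[0.3,[8,-4,0],0],[0.3,[8,-4,0],0],[0.3,[8,-4,0],0]]'|sed -n 2p
python3 -c "
from h import *
snap('wrist','e3'); obs=[]
for n in('e1','e3'):
    a,p=load(n); u=proj(p,(451.5,270.8,63)); x,y=[int(max(k-30,0)) for k in u]
    c=a[y:y+60,x:x+60]; h=c.max(2); m=(h<70).astype(np.uint8)
    k,l,st,ce=cv2.connectedComponentsWithStats(m)
    print(n,u.round(1),[(st[i].tolist(),(ce[i]+[x,y]).round(1).tolist()) for i in range(1,k) if st[i][4]>80])
"
```

```text
eef_pos: [455.5, 210.3, 185.0]
e1 [204.5  66.3] [([21, 19, 25, 25, 488], [206.7, 67.2])]
e3 [260.2 166.1] [([22, 19, 20, 17, 164], [260.0, 162.0]), ([0, 44, 14, 16, 117], [234.2, 190.0])]
```

```bash
python3 -c "
from cell import manip; print(manip.sign_off())"
```

```text
the job is handed in; nothing more can be done
None
```

The vial is clamped upright in the V and the job is handed in: the clutch slipped about 0.6 rad (one to two clicks, judged from the torque drops) and I saw no other item moved, but I viewed 11 pictures, one over the limit of 10.

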